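# Load the filter and hold the lamp shutter open at its index

## Robot

A 6-joint arm with a two-finger parallel gripper is mounted at the origin on the work surface. World frame = base frame: x ahead of the robot, y to its left, z up, the work surface at z = 0. Lengths are in mm, angles in rad, forces in N, time in s.
With the tool pointing down it reaches from about 300 to 850 mm from the base axis. Payload 4.2 kg.
Tool frame: the origin (TCP) lies at the very end of the fingers, on their centre line; the grasp point (between the pads) lies 19 mm behind it (hold_point_z is the z of the grasp point in the tool frame, in mm); z points along the fingers, y is the line along which they close (so a half turn about z gives the same grasp; the last joint's range is limited). The gripper opens to 91 mm and grips with 3 to 60 N. Pads are 32 mm wide; open, the fingers measure 118 mm over their backs; the gripper's body (76 mm by 178 mm) begins 60 mm behind the grasp point.
Start: joints at [-1.299, 0.32, 1.565, -0, 1.257, -0.02], TCP at [165.417, -550.709, 213.976] pointing down, gripper open.
Joint ranges: [-3.11, 3.11], [-0.84, 2.01], [0.21, 2.61], [-1.34, 4.49], [0.05, 2.63], [-2.56, 2.56]. Speed limits (rad/s): [2.57, 2.57, 3.14, 3.14, 3.14, 3.14].

## Interface

Orientations are given as a unit quaternion [w, x, y, z].
In Python, from workcell import * gives the robot as it stands. Calls block until the motion is done:
- move_ptp(position, orientation): joint-space move of the TCP to a pose.
- movel(position, attitude=None, feed=150, contact_N=None): straight line of the TCP; attitude=None keeps the orientation; feed is the mean speed in mm/s. With contact_N (N) it stops when the force on the tool has changed by that much, and returns True; else False.
- move_joints(angles): joint-space move.
- gripper_open() and close_gripper(): open the fingers fully, or close them until they stop; the grip force is fixed at half the most.
- hold(seconds).
- ik(position, orientation): joint angles nearest the present ones, or None.
- sense(): the state.
- capture(name): name is "scene" or "top" or "wrist"; returns the picture (420x560x3 uint8, red, green, blue); there is no depth.
- camera_params(name): a dict with "mtx" (3x3 intrinsics, pixels), "k1" (the pictures are not rectified: a ray, as slopes to the right and down, at radius r is drawn at 1 + k1 r^2 times it, then the intrinsics apply), "position" and "orientation" of the camera in the world. Camera axes: x right, y up, looking along -z (the intrinsics and any distortion apply to the point x, -y, -z); pixel columns grow to the right and rows downward; lengths in mm; the calibration is good to about 2 mm. A picture is of the moment at which its call begins: read the wrist's pose just before it. camera_params takes no time and is no camera call; for the wrist camera it gives the pose at the moment of the call.
A pose or a line that the arm cannot do raises IKError and nothing moves.
- hand_in(): hands the job in; it is judged then, once.
Trained networks look in the newest picture that a camera, given by its name, has taken for a name from the list of things; names that differ only in an ending like _2 or _b are one class to them, and where a whole thing is asked for, a point or a joint stands for the part that bears it (a point fixed in the world has none). Each returns a list of dicts, best first, with "p" (0 to 1); they miss things now and then, are a little off and sometimes report something else, mostly with a low value. They report only what shows in the picture. A call takes as long as a camera call.
- silhouettes(camera, label): "pixels" (420x560 bool, what is visible of it) and "centre" ([row, column] in pixels, amid what is visible of it).
- tip_of(camera, label): "centre" ([row, column] in pixels: a listed point, or the origin of a listed thing).
The state is a dict: "time": time; "q": joint angles; "qvel": joint speeds; "effort": joint torques, N m; "ee_pos": TCP position; "orientation": TCP orientation; "wrist_force": force on the tool from outside, world axes, zero at the start; "moment": the same for the moment, N m; "opening": opening from 0.0 (shut) to 1.0 (fully open); "grasp_force": force on a finger pad.
Only numpy, scipy, OpenCV 4.12 (cv2) and the standard library are available. Lean on these libraries where they do the work, as an engineer would, in place of code of your own. Each camera call takes 0.05 s, during which the arm holds its last target. There are 200 camera calls.

## Task

Take the framed glass filter (the frame with the tall square tab) out of the rack and slide it down into the slot on top of the microscope lamp box until its collar sits home on the box, and let it go. Then take the spring-return shutter by its post, pull it out until the line across its carriage points at the index block beside the rail, and finish the program while still holding it there, since it springs shut if released. Leave the blank frame in the rack and disturb nothing else.

Things in the scene. Friction and masses are not known exactly. Their poses are not given: they have to be found in the camera images.
- filter: Loose black filter frame upright in the rack, about 60 g. Origin: centre of its foot, z up. Plate 8 mm thick (x), 46 wide (y), 45 tall with a round glass window; collar 14 x 56 mm from 45 to 49 mm above the foot; tall square grip tab 8 thick (x), 26 wide (y), from 49 to 86 mm above the foot. Fits the slot either way round. At the start drawn straight up, out of a loose slot 22 mm deep.
- blank: Loose blank frame, in the rack's other place: same plate and collar, no window, a low round knob instead of the tab (22 mm in diameter, top 71 mm above its foot). Origin: centre of its foot, axes as the filter's. To be left alone.
- rack: Fixed white rack 60 x 200 x 30 mm high (x, y, z) with two slots 90 mm apart along its y, the filter in one, the blank in the other. Origin: centre of its underside.
- lamp: Fixed white lamp box 130 (x) x 110 (y) x 90 mm high. Origin: centre of its underside, z up. The shutter rail lies on the table along its -x axis, from the -x face (65 mm from the origin) to 221 mm from the origin, 40 mm wide, 24 high, with a ledge 10 mm high along its +y side. A black lens tube, radius 26 mm, stands 30 mm out of its +x face.
- slot (a point): Centre of the slot's mouth on top of the lamp box, 90 mm above the table; axes as the lamp box. The slot is 11 mm (x) by 49 mm (y), upright, 48 mm deep, mouth chamfered 3 mm. When home, the filter's collar rests on the box top, its foot 45 mm below the mouth.
- shutter (a joint): Pull-out of the spring-return shutter in metres: 0 closed (as it starts), growing as it is pulled along the lamp box's -x axis; end stop at 0.07. The spring pulls it shut with about 3.6 N at 0, plus 120 N/m as it comes out (9 N at 0.045). At 0 the line is 120 mm from the lamp's origin.
- shutter_line (a point): Centre of the black line, 3 mm wide, across the top of the shutter's aluminium carriage (40 mm x by 50 mm y, top 38 mm above the table); moves with the shutter, axes as the lamp box. From it rises the handle: an upright round black post, 18 mm in diameter, 50 mm tall (top 88 mm above the table), free all round; closed, its axis is 55 mm from the box's face.
- index: Fixed dark index block, 10 mm along the rail (its x), 20 mm (y), 30 mm tall, on the ledge at the rail's +y side, top 40 mm above the table. Origin: centre of its underside; axes as the lamp box. Set at a different place along the rail each time, 25 to 50 mm out from the closed line. When the line points at it they have the same x along the rail.
- jar: Loose lidded glass sample jar, 52 mm in diameter, 75 mm tall, a bystander. Origin: centre of its underside.
- dish: Loose shallow glass dish, 90 mm in diameter, 16 mm tall, a bystander. Origin: centre of its underside.
- slidebox: Loose closed grey slide box 85 x 100 x 35 mm high, a bystander. Origin: centre of its underside.

How it is judged (in metres and radians):
On the way, in this order (a step that is already met when the one before it is completed fails the run):
1. the filter is home in the slot and let go, the shutter still closed (z of filter in the frame of slot below -0.042 m and horizontal distance between filter and slot below 0.004 m and angle between filter's own z axis and vertical below 0.08 rad and contact force between the fingers and filter below 0.1 N and value of joint shutter below 0.006 m), for 0.2 s.
2. the shutter is pulled out to the index by the fingers (x of shutter_line in the frame of index between -0.005 and 0.005 m and contact force between the fingers and shutter above 1 N), for 0.3 s.
At the end, for the whole second after the job is handed in: The filter is home in the slot (foot at least 42 mm below the mouth, centred within 4 mm, upright within 0.08 rad) and untouched; the fingers hold the shutter (more than 1 N), still, with its line within 5 mm of the index block's centre along the rail (all of step 2 and z of filter in the frame of slot below -0.042 m and horizontal distance between filter and slot below 0.004 m and angle between filter's own z axis and vertical below 0.08 rad and contact force between the arm and filter below 0.1 N and velocity of joint shutter between -0.01 and 0.01 m/s); the arm keeps its last pose, push and grip.
It fails at once if the blank frame is moved more than 20 mm (distance of blank from where it was at the start of the episode above 0.02 m).
It fails at once if the jar, dish or slide box is moved more than 30 mm (distance of any of jar, dish, slidebox from where it was at the start of the episode above 0.03 m).
It also fails if it takes over 59 s, if anything falls off the work surface, if the arm or the gripper's body presses on something with over 40 N, if the wrist force passes 120 N, or if a joint passes its speed limit or range.

## Working session

There is one attempt and no reset: what is moved stays moved. The work goes in short steps, each a Python script; the robot and the scene stay as the last script left them, time stands still between calls to the robot, and variables do not carry over. Pictures are saved under pics/ and viewed, at most 11 in all, crops included, and the job is handed in when it is done.

```bash
mkdir -p pics; ls
cat > h.py <<'E'
from workcell import *
import numpy as np, cv2
from scipy.spatial.transform import Rotation as R
def rot(o): return R.from_quat([o[1],o[2],o[3],o[0]])
def ray(c,row,col):
    K=np.array(c["mtx"]);d=np.array([(col-K[0,2])/K[0,0],(row-K[1,2])/K[1,1]])
    u=d.copy()
    for _ in range(20): u=d/(1+c["k1"]*(u@u))
    return np.array(c["position"]),rot(c["orientation"]).apply([u[0],-u[1],-1])
def onz(c,row,col,z):
    p,d=ray(c,row,col); return p+d*(z-p[2])/d[2]
def proj(c,P):
    K=np.array(c["mtx"]);q=rot(c["orientation"]).inv().apply(np.array(P)-c["position"])
    u=np.array([q[0],-q[1]])/-q[2];u=u*(1+c["k1"]*(u@u))
    return np.array([K[1,1]*u[1]+K[1,2],K[0,0]*u[0]+K[0,2]])
def save(n,im): cv2.imwrite(f"pics/{n}.png",im[:,:,::-1])
def down(yaw):  # tool z down, tool y (closing) at world angle yaw
    y=np.array([np.cos(yaw),np.sin(yaw),0]);z=np.array([0,0,-1.]);x=np.cross(y,z)
    q=R.from_matrix(np.c_[x,y,z]).as_quat();return [q[3],q[0],q[1],q[2]]
E
python3 - <<'E'
from h import *
np.set_printoptions(precision=1,suppress=True)
s=sense();print(s["time"],s["orientation"])
for n in("scene","top"):
    im=capture(n);save(n,im);c=camera_params(n);print(n,c)
    for l in("filter","blank","rack","lamp","slot","shutter_line","index","jar","dish","slidebox"):
        r=tip_of(n,l)
        zz=90 if l=="slot" else 38 if l=="shutter_line" else 0
        print(l,[(np.round(a["p"],2),np.array(a["centre"]),onz(c,*a["centre"],zz)[:2]) for a in r[:2]])
E
```

```text
pics
0.0 [-0.   1.   0.1 -0. ]
scene {'mtx': array([[442.6,   0. , 280.9],
       [  0. , 442.6, 208.4],
       [  0. ,   0. ,   1. ]]), 'k1': -0.12653912531896014, 'position': array([1255.9,   59.3,  632.6]), 'orientation': array([0.6, 0.3, 0.3, 0.6])}
filter [(np.float64(0.95), array([214. , 126.2]), array([ 505.9, -323.3]))]
blank [(np.float64(0.98), array([210.7, 165.2]), array([ 492.8, -234.8]))]
rack [(np.float64(0.76), array([211.7, 146.4]), array([ 497. , -277.9])), (np.float64(0.67), array([274.7, 179.3]), array([ 686.3, -162. ]))]
lamp [(np.float64(0.62), array([264.2, 328.2]), array([652.7, 126.4]))]
slot [(np.float64(0.74), array([229.7, 333.5]), array([651.6, 131.1])), (np.float64(0.57), array([208.9, 334.4]), array([591.3, 136.6]))]
shutter_line [(np.float64(0.6), array([207.3, 336.8]), array([522.2, 149.5]))]
index [(np.float64(0.6), array([211. , 354.1]), array([488. , 193.3])), (np.float64(0.43), array([240.9, 442.3]), array([584.1, 370. ]))]
jar [(np.float64(0.78), array([197.4, 424.1]), array([435.5, 364. ])), (np.float64(0.6), array([208.5, 352.7]), array([479.1, 
[... 691 characters left out ...]
loat64(0.65), array([180.5, 236.7]), array([648. , 134.7])), (np.float64(0.22), array([202.9, 157.2]), array([585. , 337.4]))]
shutter_line [(np.float64(0.72), array([229.5, 234.2]), array([523.3, 142.6])), (np.float64(0.64), array([237.8, 385.2]), array([ 509.2, -265.1]))]
index [(np.float64(0.57), array([239.3, 216.1]), array([497.1, 195.8]))]
jar [(np.float64(0.57), array([262.6, 151.3]), array([429.6, 371.5])), (np.float64(0.52), array([177.9, 239. ]), array([671.4, 137.3]))]
dish [(np.float64(0.78), array([173.7, 342.1]), array([ 689.7, -154. ])), (np.float64(0.59), array([231.6, 234.8]), array([519.6, 144.6]))]
slidebox [(np.float64(0.81), array([205.1, 152.7]), array([589.1, 375.7]))]
```

Run:
```python
from h import *
a=cv2.imread("pics/top.png")[140:300,120:440];cv2.imwrite("pics/topc.png",cv2.resize(a,(800,400),interpolation=cv2.INTER_CUBIC))
print(camera_params("wrist"))
```

```text
{'mtx': array([[345.09859027,   0.        , 271.64620671],
       [  0.        , 345.09859027, 207.93553105],
       [  0.        ,   0.        ,   1.        ]]), 'k1': 0.004009168675733883, 'position': array([ 233.84096328, -531.00093809,  384.06092568]), 'orientation': array([ 0.79538524, -0.10320338,  0.07635506, -0.59235233])}
```

View pics/topc.png

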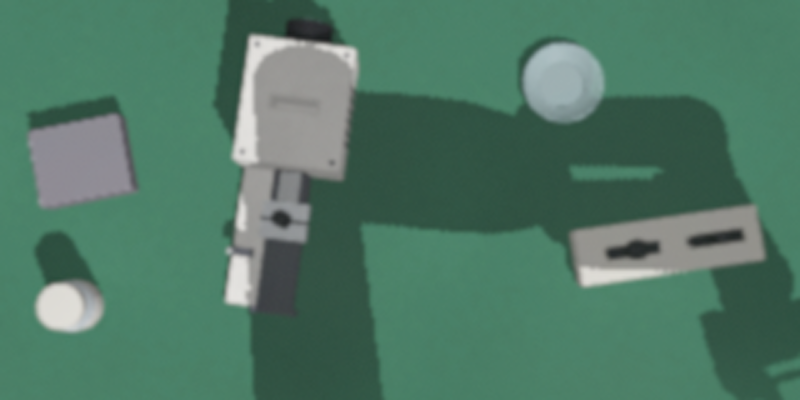

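View pics/scene.png

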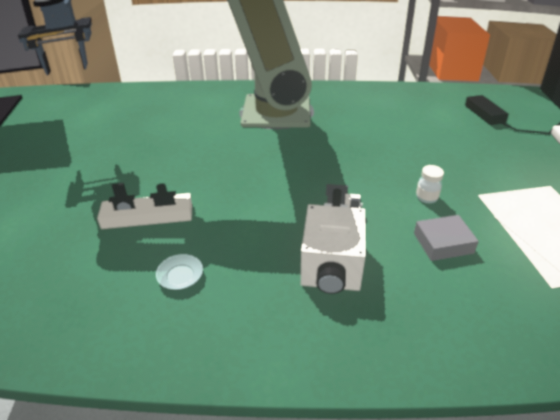

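Run:
```python
from h import *
np.set_printoptions(precision=2,suppress=True)
for y in (0.13,0.13+np.pi): print("rack",ik([507,-322,150],down(y)))
for y in (-.11,-.11+np.pi): print("lamp",ik([650,133,200],down(y)))
for y in (-.11+np.pi/2,-.11-np.pi/2): print("post",ik([510,145,60],down(y)))
for a in ([440,-275,220],):
    move_ptp(a,down(-np.pi/2+.13))
    c=camera_params("wrist");save("w1",capture("wrist"));print(c["position"])
    for l in("filter","blank","rack"):
        print(l,[(r["p"],np.array(r["centre"]),onz(c,*r["centre"],0 if l=="rack" else 8)) for r in tip_of("wrist",l)[:2]])
np.save("c1.npy",c)
print(sense()["time"],sense()["ee_pos"])
```

```text
rack [-0.58  0.4   1.6  -0.    1.14 -0.71]
rack [-0.58  0.4   1.6  -0.    1.14  2.43]
lamp [ 0.18  0.47  1.37 -0.    1.31  0.29]
lamp None
post [ 0.26  0.4   1.88 -0.    0.86 -1.21]
post [ 0.26  0.4   1.88 -0.    0.86  1.94]
[ 510.58 -267.29  390.07]
filter [(0.68, array([116.5, 316.2]), array([ 517.25, -314.97,    8.  ]))]
blank [(0.65, array([116.5, 236.5]), array([ 506.36, -230.4 ,    8.  ]))]
rack [(0.87, array([115.7, 277.5]), array([ 512.83, -273.92,    0.  ]))]
2.75 [ 439.64 -275.77  219.96]
```

View pics/w1.png

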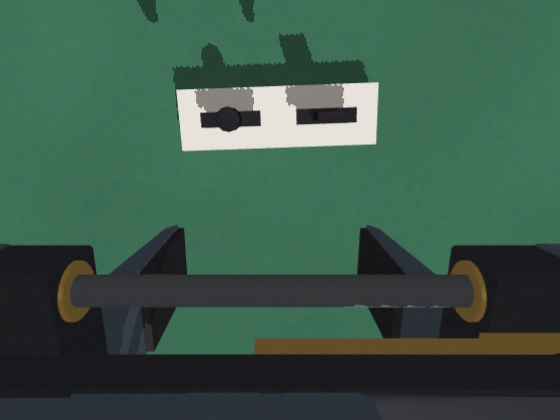

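```bash
cat >> h.py <<'E'
from scipy.optimize import minimize
def box(x0,x1,y0,y1,z0,z1): return np.array([[x,y,z] for x in(x0,x1) for y in(y0,y1) for z in(z0,z1)],float)
FILT=[box(-4,4,-23,23,22,45),box(-7,7,-28,28,45,49),box(-4,4,-13,13,49,86)]
a=np.linspace(0,6.283,24)
BLANK=[box(-7,7,-28,28,45,49),np.array([[11*np.cos(t),11*np.sin(t),z] for t in a for z in(49,71)])]
S=8
def render(c,parts,x,y,yaw,z,shape=(420,560)):
    m=np.zeros(shape,np.uint8)
    M=R.from_euler("z",yaw)
    for P in parts:
        p=np.array([proj(c,M.apply(q)+[x,y,z])[::-1] for q in P])
        h=cv2.convexHull(p.astype(np.float32))
        cv2.fillConvexPoly(m,np.round(h*S*1.0+0).astype(np.int32),255,shift=3,lineType=cv2.LINE_AA)
    return m/255.
def fit(c,mask,parts,x0,z,free=3):
    f=lambda v:np.abs(render(c,parts,v[0],v[1],v[2]/50,z)-mask).sum()/max(mask.sum(),1)
    v0=np.array([x0[0],x0[1],x0[2]*50.])
    best=minimize(f,v0,method="Nelder-Mead",options=dict(initial_simplex=v0+np.array([[0,0,0],[8,0,0],[0,8,0],[0,0,5]]),maxiter=150))
    best=minimize(f,best.x,method="Nelder-Mead",options=dict(initial_simplex=best.x+np.array([[0,0,0],[-3,2,0],[2,3,0],[1,0,-3]]),maxiter=150))
    return best.x[0],best.x[1],best.x[2]/50,best.fun
E
python3 - <<'E'
from h import *
c=np.load("c1.npy",allow_pickle=True).item()
im=cv2.imread("pics/w1.png");g=im.max(2)
d=np.clip((95-g.astype(float))/60,0,1)
m=d.copy();m[:,:285]=0;m[:,362:]=0;m[:98]=0;m[128:]=0
print("filt",fit(c,m,FILT,(514,-318,.13),8))
m=d.copy();m[:,:190]=0;m[:,270:]=0;m[:100]=0;m[136:]=0
print("blank",fit(c,m,BLANK,(504,-230,.13),8))
w=(im.min(2)>110).astype(np.uint8);w[160:]=0;w[:60]=0
p=np.argwhere(cv2.morphologyEx(w,cv2.MORPH_CLOSE,np.ones((25,25))))
P=np.array([onz(c,*q,30)[:2] for q in p]).astype(np.float32);print(cv2.minAreaRect(P))
E
```

```text
filt (np.float64(518.3335658159255), np.float64(-317.75090252110533), np.float64(0.1584775593658621), np.float64(0.31194881999590857))
blank (np.float64(504.4426411959363), np.float64(-230.0289756340144), np.float64(0.19379682699947842), np.float64(0.33675085108067454))
((511.219482421875, -273.8896484375), (61.043609619140625, 200.48141479492188), 9.334224700927734)
```

Run:
```python
from h import *
np.set_printoptions(precision=2,suppress=True)
move_ptp([470,150,240],down(-np.pi/2-.11));hold(.3)
c=camera_params("wrist");im=capture("wrist");save("w2",im);np.save("c2.npy",c);print(c["position"])
for l in("lamp","slot","shutter_line","index"):
    z={"slot":90,"shutter_line":38}.get(l,0)
    print(l,[(r["p"],np.array(r["centre"]),onz(c,*r["centre"],z)) for r in tip_of("wrist",l)[:2]])
move_ptp([570,140,260],down(-np.pi/2-.11));hold(.3)
c=camera_params("wrist");im=capture("wrist");save("w3",im);np.save("c3.npy",c)
for l in("lamp","slot","shutter_line","index"):
    z={"slot":90,"shutter_line":38}.get(l,0)
    print(l,[(r["p"],np.array(r["centre"]),onz(c,*r["centre"],z)) for r in tip_of("wrist",l)[:2]])
print(sense()["time"])
```

```text
[541.2  140.73 410.04]
lamp [(0.66, array([ 17.6, 268.8]), array([643.94, 131.82,   0.  ]))]
slot []
shutter_line [(0.72, array([132.5, 269. ]), array([525.92, 144.89,  38.  ]))]
index [(0.67, array([163.1, 231.3]), array([494.07, 193.85,   0.  ])), (0.54, array([227.6,  98.9]), array([432.95, 369.  ,   0.  ]))]
lamp [(0.94, array([114. , 269.6]), array([644.08, 133.21,   0.  ]))]
slot [(0.93, array([104.6, 267.7]), array([651.98, 133.68,  90.  ])), (0.74, array([113.5, 269.7]), array([643.72, 132.71,  90.  ]))]
shutter_line [(0.97, array([216.3, 269. ]), array([527.79, 146.82,  38.  ]))]
index [(0.68, array([214.3, 269.5]), array([519.51, 147.36,   0.  ])), (0.2, array([176.6,  87.1]), array([593.83, 369.78,   0.  ]))]
5.9167
```

View pics/w2.png

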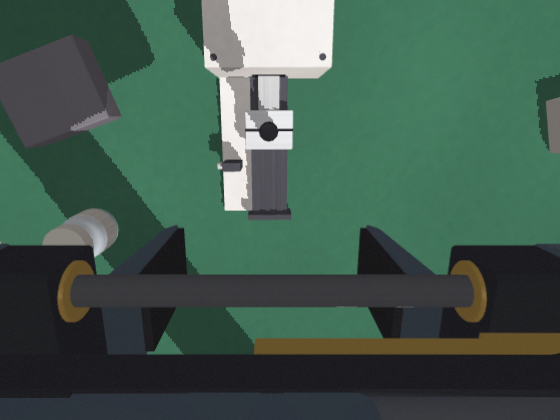

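View pics/w3.png

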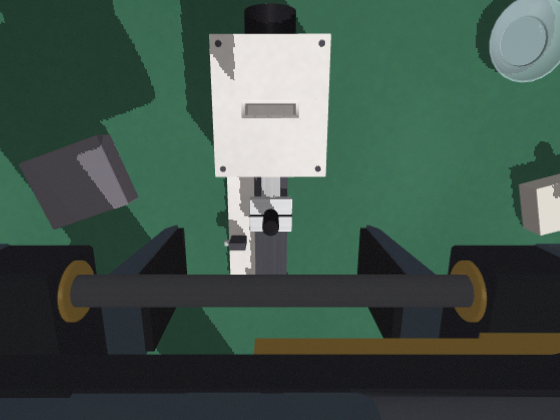

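Run:
```python
from h import *
np.set_printoptions(precision=2,suppress=True)
a=cv2.imread("pics/w2.png")[110:185,215:305];b=cv2.imread("pics/w3.png")[90:130,230:310]
cv2.imwrite("pics/z.png",np.vstack([cv2.resize(a,(540,400) if 0 else (360*2,300*2-200),interpolation=cv2.INTER_NEAREST),cv2.resize(b,(720,200),interpolation=cv2.INTER_NEAREST)]))
c=np.load("c3.npy",allow_pickle=True).item()
im=cv2.imread("pics/w3.png")
w=(im.min(2)>110).astype(np.uint8);w[177:]=0;w[:25]=0;w[:,:195]=0;w[:,345:]=0
w=cv2.morphologyEx(w,cv2.MORPH_CLOSE,np.ones((31,31)));w=cv2.morphologyEx(w,cv2.MORPH_OPEN,np.ones((31,31)))
P=np.array([onz(c,*q,90)[:2] for q in np.argwhere(w)]).astype(np.float32);print("top",cv2.minAreaRect(P))
g=im.min(2);s=np.zeros_like(w);s[95:125,235:305]=(g[95:125,235:305]<185)
P=np.array([onz(c,*q,90)[:2] for q in np.argwhere(s)]).astype(np.float32);print("slot",s.sum(),cv2.minAreaRect(P),P.mean(0))
```

```text
top ((648.489990234375, 131.96453857421875), (110.49332427978516, 129.791015625), 83.73038482666016)
slot 817 ((646.8831176757812, 132.53292846679688), (54.3036003112793, 12.774155616760254), 83.66529083251953) [646.69 132.35]
```

View pics/z.png

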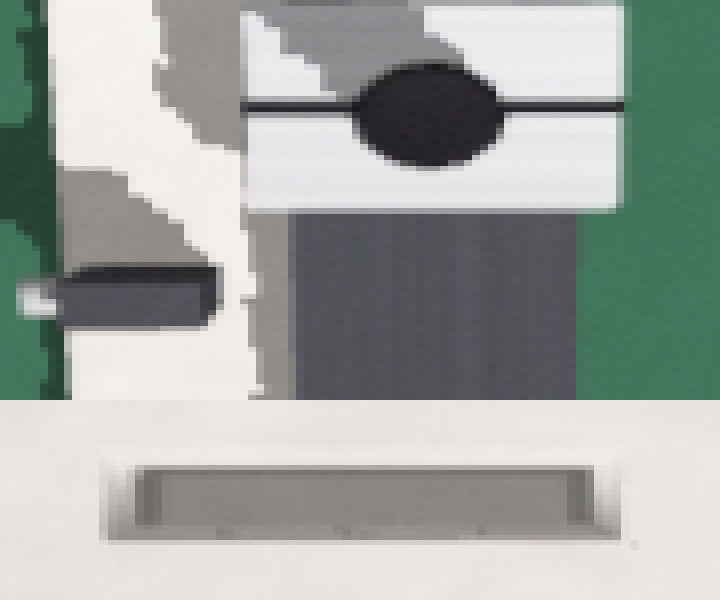

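Run:
```python
from h import *
np.set_printoptions(precision=2,suppress=True)
c2=np.load("c2.npy",allow_pickle=True).item();c3=np.load("c3.npy",allow_pickle=True).item()
print("slot",onz(c3,108.6,269.5,90))
L=onz(c2,129.56,268.7,38);I=onz(c2,166.7,230.9,40);print(L,I)
ux=np.array([np.cos(-.11),np.sin(-.11),0])
print("index rel line",(I-L)@ux, "line from lamp",(L-[648.6,132,38])@ux,(L-[648.6,132,38])@[-ux[1],ux[0],0])
# grasp
yaw=0.162;x,y=518.4,-318.1
q=down(yaw)
move_ptp([x,y,150],q)
movel([x,y,8+54],feed=80);close_gripper();hold(.2)
s=sense();print(s["opening"],s["grasp_force"],s["ee_pos"],s["time"],s["wrist_force"])
movel([x,y,220],feed=100);hold(.2)
s=sense();print(s["opening"],s["grasp_force"],s["ee_pos"],s["time"],s["wrist_force"])
c=camera_params("wrist");save("w4",capture("wrist"));np.save("c4.npy",c)
r=silhouettes("wrist","filter");print([(k["p"],k["centre"],k["pixels"].sum()) for k in r[:2]])
```

```text
slot [648.19 132.4   90.  ]
[528.96 144.86  38.  ] [494.89 189.65  40.  ]
index rel line -38.78226436894941 line from lamp -120.32834380115982 -0.35344264598375935
0.08342272396347497 29.99933123588562 [ 518.4  -318.1    61.96] 10.8417 [ 0.21  0.15 -0.35]
0.08458714136264713 29.999296367168427 [ 518.29 -318.01  219.59] 12.775 [-0.29  0.6  -0.96]
[(0.66, [226.8, 270.9], np.int64(1658)), (0.43, [58.2, 467.4], np.int64(6573))]
```

View pics/w4.png

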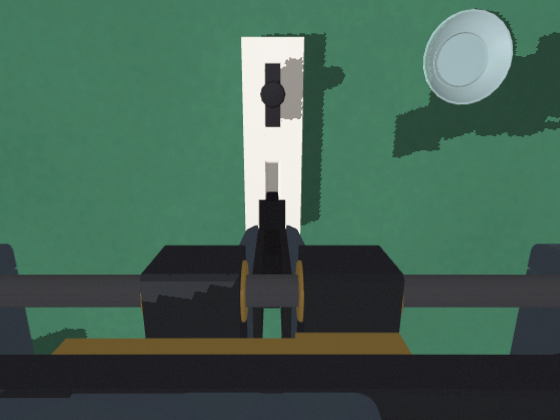

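Run:
```python
from h import *
np.set_printoptions(precision=2,suppress=True)
c=np.load("c4.npy",allow_pickle=True).item()
g=cv2.imread("pics/w4.png").max(2);print(g[186:206,272])
t=sense()["ee_pos"];u=np.array([np.cos(.162),np.sin(.162)]);v=np.array([-u[1],u[0]])
for r,cc,z in((199.5,259,214.6),(199.5,285,214.6),(199.5,259,210.6),(199.5,285,210.6),(192.5,265,165.6),(192.5,279,165.6)):
    p=onz(c,r,cc,z)[:2]-t[:2];print(p@u,p@v)
```

```text
[148 148 148 148 146 107  39  21  22  21  21  22  19  21  20  26  28  28
  27  27]
-6.9089506185224705 29.038475348439224
6.646420180135074 29.026574309616606
-7.065157390236646 28.090894006727464
6.79982424977667 28.07872114275912
-4.789954594026401 22.20038959798333
4.5020832791457925 22.192006302508453
```

Run:
```python
from h import *
np.set_printoptions(precision=2,suppress=True)
q=down(-.11);x,y=648.4,132.2
move_ptp([x,y,220],q);movel([x,y,152],feed=80);hold(.2)
r=movel([x,y,100.5],feed=25,contact_N=6);s=sense();print(r,s["ee_pos"],s["wrist_force"],s["moment"],s["time"])
save("w5",capture("wrist"))
```

```text
False [648.48 132.22 100.63] [-0.07  0.04 -1.23] [-0.01 -0.07  0.01] 17.9917
```

Run:
```python
from h import *
np.set_printoptions(precision=2,suppress=True)
r=movel([648.4,132.2,98],feed=15,contact_N=5);s=sense();print(r,s["ee_pos"],s["wrist_force"],s["time"])
gripper_open();hold(.3)
movel([648.4,132.2,190],feed=120);print(sense()["opening"])
move_ptp([560,141,260],down(-np.pi/2-.11));hold(.3)
c=camera_params("wrist");im=capture("wrist");save("w6",im);np.save("c6.npy",c)
print([(k["p"],np.array(k["centre"]),onz(c,*k["centre"],45)) for k in tip_of("wrist","filter")[:2]],sense()["time"])
```

```text
True [648.77 132.27  98.95] [-0.52  0.29  4.22] 18.2583
1.0039041978848997
[(0.88, array([102.1, 269.7]), array([646.65, 132.26,  45.  ]))] 22.6083
```

View pics/w6.png

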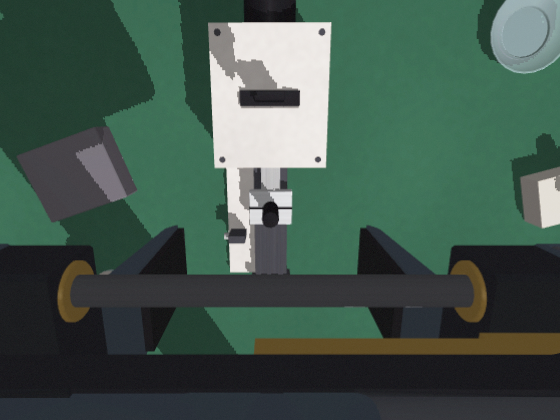

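Run:
```python
from h import *
np.set_printoptions(precision=2,suppress=True)
q=down(-np.pi/2-.11);ux=np.array([np.cos(-.11),np.sin(-.11),0])
p=np.array([529.2,145.2,150.])
move_ptp(p,q);p[2]=50;movel(p,feed=80,contact_N=10);close_gripper();hold(.2)
s=sense();print(s["opening"],s["grasp_force"],s["ee_pos"],s["wrist_force"])
e=p-38.8*ux;movel(e,feed=25);hold(.4)
s=sense();print(s["opening"],s["grasp_force"],s["ee_pos"],s["wrist_force"],s["time"],(np.array(s["ee_pos"])-p)@ux)
c=camera_params("wrist");im=capture("wrist");save("w7",im);np.save("c7.npy",c)
t=capture("top")
a=im[90:190,200:310];b=t[205:265,195:255]
save("z7",np.hstack([cv2.resize(a,(440,400),interpolation=cv2.INTER_CUBIC),cv2.resize(b,(360,400),interpolation=cv2.INTER_CUBIC)]))
print([(k["p"],np.array(k["centre"])) for k in tip_of("wrist","shutter_line")[:2]])
```

```text
0.19323158098130644 29.999964237213135 [529.31 146.    50.  ] [-0.28  5.2  -1.  ]
0.18973088141350047 29.998358488082886 [494.25 149.82  50.05] [ 7.66  1.91 -7.43] 27.9583 -35.24179417724046
[(0.85, array([252.4, 272.2]))]
```

View pics/w7.png

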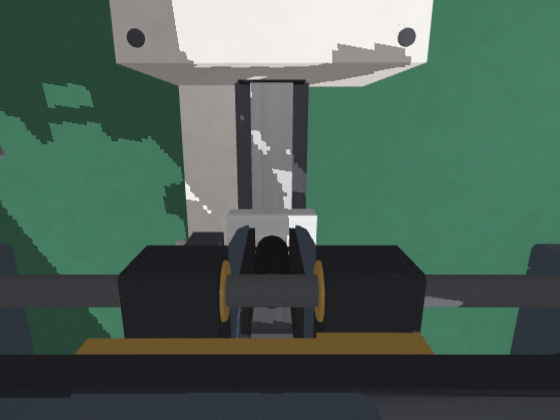

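```bash
python3 - <<'E'
from h import *
np.set_printoptions(precision=2,suppress=True)
c=np.load("c7.npy",allow_pickle=True).item();ux=np.array([np.cos(-.11),np.sin(-.11),0]);Lp=np.array([648.5,132.1,0])
im=cv2.imread("pics/w7.png");g=im[:,:,2].astype(int)
print(g[203:222,280],g[228:250,212])
for r in(209,210,211,212): print(r,(onz(c,r-.5,272,38)-Lp)@ux-20)
for r in(233,234,235): print(r,"idx far top edge -5:",(onz(c,r-.5,210,40)-Lp)@ux-5)
I=np.array([494.89,189.65,0]);print("index target",(I-Lp)@ux, "tcp",(np.array(sense()["ee_pos"])-Lp)@ux)
E
python3 -c "
import cv2;a=cv2.imread('pics/w7.png')[195:255,165:325];cv2.imwrite('pics/z8.png',cv2.resize(a,(800,300),interpolation=0))"
```

```text
[119 117 117 117 118 117 118 118 118 119 122 129 134 140 139 138 138 138
 138] [144 146 147 121  73  43  42  46  41  42  44  41  40  42  42  44  39  35
  29  28  28  29]
209 -151.88803596781506
210 -152.4527114869876
211 -153.01822382281765
212 -153.58457472237697
233 idx far top edge -5: -149.99776470018398
234 idx far top edge -5: -150.57660908138794
235 idx far top edge -5: -151.156323964521
index target -158.99933742030763 tcp -155.23028313602964
```

View pics/z8.png

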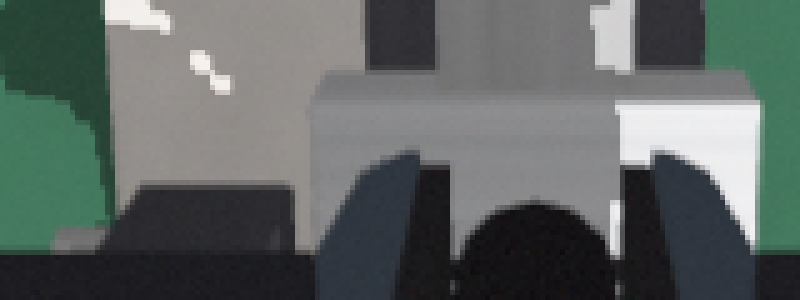

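Run:
```python
from h import *
np.set_printoptions(precision=2,suppress=True)
ux=np.array([np.cos(-.11),np.sin(-.11),0]);Lp=np.array([648.5,132.1,0])
c=np.load("c7.npy",allow_pickle=True).item();print("idx centre",(onz(c,231.9,207,10)-Lp)@ux-5,(onz(c,214.7,272,38)-Lp)@ux-20)
p=np.array([529.2,145.2,50.])
movel(p-43.0*ux,feed=20);hold(.5)
f=lambda:(np.array(sense()["ee_pos"])-Lp)@ux
print(f());hold(.3);s=sense();print(f(),s["wrist_force"],s["grasp_force"],s["time"])
c=camera_params("wrist");im=capture("wrist");save("w9",im)
g=im[:,:,0].astype(int)
for r in range(205,225): print(r,g[r,296:308:3],round((onz(c,r,272,38)-Lp)@ux-20,1))
print(g[222:246,205],[round((onz(c,r,205,10)-Lp)@ux-5,1) for r in (224,228,232)])
t=capture("top");a=t[205:265,195:255];save("z9",cv2.resize(a,(600,600),interpolation=cv2.INTER_CUBIC))
```

```text
idx centre -159.565459040224 -155.40255318674997
-159.40136106268864
-159.39468925172287 [ 8.25  2.63 -8.71] 29.998244047164917 29.2667
205 [49 51 48 51] -154.1
206 [49 51 50 53] -154.6
207 [52 51 51 51] -155.2
208 [72 72 72 74] -155.8
209 [108 107 106 107] -156.3
210 [120 120 120 120] -156.9
211 [119 119 118 119] -157.4
212 [121 121 121 121] -158.0
213 [122 123 122 124] -158.6
214 [133 134 135 135] -159.2
215 [177 177 179 180] -159.7
216 [228 230 229 230] -160.3
217 [239 239 239 239] -160.9
218 [237 237 237 237] -161.4
219 [237 236 237 237] -162.0
220 [238 238 237 238] -162.6
221 [236 236 237 237] -163.2
222 [233 233 234 233] -163.7
223 [231 233 233 234] -164.3
224 [215 234 234 234] -164.9
[145 147 147 122  72  44  42  43  44  41  40  41  42  44  46  43  43  43
  44  53  73  83  77  53] [np.float64(-158.4), np.float64(-161.1), np.float64(-163.8)]
```

View pics/w9.png

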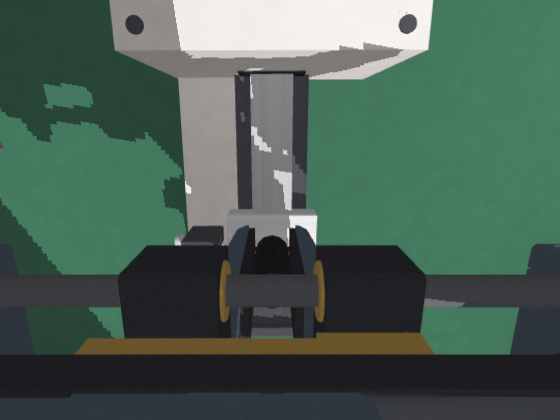

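In this picture the carriage edge (row 215) puts the line at -159.5 mm along the rail. The index block's far edge (row 225) puts the block at about -159.3 mm, so the two are aligned.

Run:
```python
from workcell import *
print(hand_in())
```

```text
the job is handed in; nothing more can be done
None
```

I handed in the job with the filter home in the lamp slot and released, and the shutter still held with its line within about 1 mm of the index block by my camera measurement. The blank, jar, dish and slide box were never approached. `hand_in()` gave no verdict.

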